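Seat the teapot on its pegged warming base

ROBOT

A 6-joint arm with a two-finger parallel gripper is mounted at the origin on the work surface. World frame = base frame: x ahead of the robot, y to its left, z up, the work surface at z = 0. Lengths are in m, angles in degrees, forces in N, time in s.
With the tool pointing down it reaches from about 0.25 to 0.725 m from the base axis. Payload 9.7 kg.
Tool frame: the origin (TCP) lies at the very end of the fingers, on their centre line; the grasp point (between the pads) lies 19 mm behind it (bot.hold_point_z is the distance from the TCP to the grasp point, in m); z points along the fingers, y is the line along which they close (so a half turn about z gives the same grasp; the last joint's range is limited). The gripper opens to 85 mm and grips with 20 to 120 N. Pads are 22 mm wide; open, the fingers measure 114 mm over their backs; the gripper's body (76 mm by 85 mm) begins 54 mm behind the grasp point. The pads swing forward as they close: fully open they stand 13 mm farther back than shut.
Start: joints at [66.979, 4.979, 10.078, 95.1, 0, 90], TCP at [0.215, 0.506, 0.231] pointing down, gripper open.
Joint ranges: [-179.16, 179.16], [-48.56, 103.87], [-65.8, 70.77], [-126.05, 130.52], [-82.76, 87.17], [-180, 180]. Speed limits (degrees/s): [127.2, 127.2, 147.25, 180, 180, 180].

INTERFACE

Orientations are given as [roll, pitch, yaw] about the fixed x, y, z axes, in that order (R = Rz(yaw) Ry(pitch) Rx(roll)).
In Python, from workcell import bot gives the robot as it stands.
- The arm moves only by the tool play_rows, never from a script. Its argument "targets" is a list of rows, each an object with "grip": the closure in counts, from 0 (fully open) to 255 (shut); "linear": the shift along the world's x, y, z in cm, a list of three; "delta_rot": the turn, a rotation vector about the world's x, y, z in rad, a list of three. A call has 1 to 10 rows; each row is the pose to reach, as a shift and turn from the pose commanded when the call began; what a row does not reach only later rows make up. A row lasts 1/10 s, in which the tool goes at most 50 mm and 8.59 degrees, less where a joint would pass 70% of its speed; a pose out of reach is approached as far as the arm can. A call with a gripper value outside its range is refused whole. The fingers move at their own pace and stop on an object; "force" is the grip in N (left out, the last holds). Time passes only in rows, so rows that repeat a pose let the fingers close. It gives the time, the measured TCP pose, the force, the opening and the grip force at its end, in the units of the state.
- bot.get_obs(): the state, without advancing time (a new reading comes with each control period).
- bot.camera(name): name is "scene" or "top" or "wrist"; returns a dict with "color" (384x512x3 uint8, red, green, blue), "range_z" (384x512 float32, m along the optical axis (not along the pixel's ray), 0 where there is no reading), "fov_y" (degrees; the focal length in pixels is half the picture's height over the tangent of half this angle, whatever the lens; pixels are square), "cx", "cy" (the principal point, pixels), "world_to_cam" (4x4, takes a point from world to camera coordinates). Camera axes: x right, y up, looking along -z (the intrinsics and any distortion apply to the point x, -y, -z); pixel columns grow to the right and rows downward; lengths in m; the calibration is good to about 2 mm. A picture is of the moment at which its call begins.
- bot.job_done(): hands the job in; it is judged then, once.
Trained networks look in a picture, given as the dict that the camera call returned (one of the last four; its "shot" number tells which), for a name from the list of things; names that differ only in an ending like _2 or _b are one class to them, and where a whole thing is asked for, a point or a joint stands for the part that bears it (a point fixed in the world has none). Each returns a list of dicts, best first, with "conf" (0 to 1); they miss things now and then, are a little off and sometimes report something else, mostly with a low value. They report only what shows in the picture. A call takes as long as a camera call. They do not tell look-alikes from the thing itself.
- bot.search_frame(picture, target): "box" ([left, top, right, bottom] in pixels, round what is visible of it).
- bot.trace(picture, target): "pixels" (384x512 bool, what is visible of it) and "box" ([left, top, right, bottom] in pixels, round what is visible of it).
- bot.pinpoint(picture, target): "pixel" ([column, row] in pixels: a listed point, or the origin of a listed thing).
The state is a dict: "time": time; "q": joint angles; "qd": joint speeds; "joint_efforts": joint torques, N m; "ee_pos": TCP position; "tcp_rot": TCP orientation; "wrist_force": force on the tool from outside, world axes, zero at the start; "torque": the same for the moment, N m; "opening": finger opening in m; "grasp_force": force on a finger pad.
Only numpy, scipy, OpenCV 4.12 (cv2) and the standard library are available. Lean on these libraries where they do the work, as an engineer would, in place of code of your own. Each camera call takes 0.05 s, during which the arm holds its last target. There are 200 camera calls.

TASK

Pick up the larger teapot and seat it on the round warming base that has two upright pegs, so that the notches in the pot's foot drop over the pegs and the pot stands upright, fully down on the plate; either way round will do. Lower it gently rather than dropping it, and leave the smaller pot and the glass standing between the pots and the bases where they are.

Things in the scene. Friction and masses are not known exactly. Their poses are not given: they have to be found in the camera images.
- teapot_mid (a point): Larger white teapot, loose, 0.5-0.75 kg, 130 across, 162 tall. Point on its axis, half-way up, 80 above its underside; z up, +x to the spout (tip 105 out). Overhead handle: level wooden bar along x, 86 long, 14 wide (y), 14 high, centred 75 above this point, free for 30 under it: pinch across y. Foot 18 high; notch open at both x ends, 30 wide (y), running in to 33 from the axis. All in mm.
- warmer: Round steel warming base, 150 mm across, 28 high, fixed; origin at the centre of its underside, on the step, z up. Two dark pegs stand on its top on its x axis at +48 and -48 mm, each 10 thick, 14 high (tops 42 above the step). Pot seated: underside on the plate, axes in line, pot's x along the pegs' line, either way round, 10 mm play. A like stand without pegs is not wanted.
- smallpot_mid (a point): Smaller white pot, to be left alone: loose, 94 mm across, 119 tall to the top of its overhead handle, plain round foot without notches. This point lies on its axis, 60 mm above its underside; +x points to its spout (75 mm out).
- glass_center (a point): Gold-rimmed tea glass, to be left alone, standing by itself between the pots and the bases: loose, 62 mm across at the rim, 85 tall. This point is its centre, half-way up. Two more such glasses stand on the oval tray farther away.
Mind the look-alikes: they are no part of the job. What is shaped like the warmer but green is not meant. What is shaped like the part that bears teapot_mid but pink is not meant.

How it is judged (in metres and radians):
At the end, for the whole second after the job is handed in: The larger teapot rests, released, on the pegged base: axis within 16 mm of its centre, underside within 5 mm of the plate, x axis within 17 degrees of the peg line (either way round), upright within 4 degrees. The smaller pot and lone glass are within 40 mm of their starts (horizontal distance between teapot_mid and warmer below 0.016 m and z of teapot_mid in the frame of warmer between 0.102 and 0.113 m and angle between the x axis of teapot_mid and the x axis of warmer, either way round below 0.3 rad and angle between teapot_mid's own z axis and vertical below 0.07 rad and linear speed of teapot below 0.02 m/s and distance of each of smallpot_mid, glass_center from where it was at the start of the episode below 0.04 m); the robot touches nothing.
It fails at once if the teapot is slammed onto the warming base (over 80 N) (contact force between teapot and warmer above 80 N).
It fails at once if the teapot is dropped (falls freely from more than about 20 mm) (contact force between the fingers and teapot below 0.1 N and linear speed of teapot above 0.6 m/s).
It fails at once if the smaller pot is shifted by more than 40 mm (distance of smallpot_mid from where it was at the start of the episode above 0.04 m).
It fails at once if the lone glass is shifted by more than 40 mm or knocked over (distance of glass_center from where it was at the start of the episode above 0.04 m or angle between glass_center's own z axis and vertical above 0.5 rad).
It also fails if it takes over 38 s, if anything falls off the work surface, if the arm or the gripper's body presses on something with over 40 N, if the wrist force passes 120 N, or if a joint passes its speed limit or range.

## Working session

There is one attempt and no reset: what is moved stays moved. The work goes in short steps, Python scripts to look and compute and a tool call to move; the robot and the scene stay as the last step left them, time stands still between calls to the robot, and variables do not carry over. Pictures are saved under pics/ and viewed, at most 10 in all, crops included, and the job is handed in when it is done.

Besides the shell and the picture viewer there is one more tool, called after "Emit:" by a JSON object that holds its "api" and its "payload", one argument or row to a line. play_rows: Moves the arm, as the interface text tells. Its arguments: {"type":"object","properties":{"targets":{"type":"array","items":{"type":"object","properties":{"grip":{"type":"number"},"linear":{"type":"array","items":{"type":"number"}},"delta_rot":{"type":"array","items":{"type":"number"}}}}},"force":{"type":"number"}},"required":["targets"]}

```bash
mkdir -p pics; cat > h.py <<'E'
import numpy as np, cv2
from workcell import bot
def save(p,f,s=1): cv2.imwrite(f,cv2.cvtColor(cv2.resize(p,None,fx=s,fy=s,interpolation=cv2.INTER_CUBIC),cv2.COLOR_RGB2BGR))
def cloud(c):
    h,w=c['range_z'].shape; f=h/2/np.tan(np.radians(c['fov_y'])/2)
    v,u=np.mgrid[:h,:w]; d=c['range_z']
    P=np.stack([(u-c['cx'])/f*d,-(v-c['cy'])/f*d,-d,np.ones_like(d)],-1)
    P=(P@np.linalg.inv(c['world_to_cam']).T)[...,:3]; P[d==0]=np.nan; return P
def ray(c,px,z):
    h=384; f=h/2/np.tan(np.radians(c['fov_y'])/2); M=np.linalg.inv(c['world_to_cam'])
    r=M[:3,:3]@[(px[0]-c['cx'])/f,-(px[1]-c['cy'])/f,-1]; o=M[:3,3]; return o+r*(z-o[2])/r[2]
E
python3 - <<'E'
from h import *
print(bot.get_obs())
ims=[]
for n in('top','scene'):
    c=bot.camera(n); print(n,{k:v for k,v in c.items() if k not in('color','range_z')}); save(c['color'],f'pics/{n}0.png',1.5); P=cloud(c)
    for t in('teapot_mid','warmer','smallpot_mid','glass_center'):
        for r in bot.pinpoint(c,t): print(t,'pt',np.round(r['pixel']),round(r['conf'],2),np.round(P[int(r['pixel'][1]),int(r['pixel'][0])],3))
        for r in bot.search_frame(c,t): print(t,'box',np.round(r['box']),round(r['conf'],2))
E
```

```text
{'time': 0.0, 'q': array([6.69770133e+01, 5.00965575e+00, 1.00319813e+01, 9.50994508e+01,
       3.41861351e-04, 8.99990726e+01]), 'qd': array([-0.02852949,  0.08345482,  0.03004675,  0.11203238,  0.00403907,
        0.04238664]), 'joint_efforts': array([ 6.27530881e-04, -5.20391178e+01,  4.64799142e+01,  1.64874044e-02,
        4.00411045e-05,  3.14685920e-06]), 'ee_pos': array([0.21500768, 0.50596622, 0.23057478]), 'tcp_rot': array([-1.79922875e+02, -3.43109466e-04,  1.56977940e+02]), 'wrist_force': array([ 0.41805299,  0.65745807, -0.21451705]), 'torque': array([ 0.03504718, -0.0144689 ,  0.00139998]), 'grasp_force': 0.0, 'opening': 0.0851863813732163}
top {'fov_y': 42.76503782037726, 'cx': 266.0678654044711, 'cy': 191.91238472185708, 'world_to_cam': array([[ 0.00781258, -0.99991934,  0.01001358,  0.01078998],
       [ 0.99676524,  0.00858816,  0.07990812, -0.46366882],
       [-0.07998767,  0.0093569 ,  0.99675194, -1.49473974],
       [ 0.        ,  0.        ,  0.        ,  1.        ]]), 'shot': 1}
teapot_mid pt [107. 242.] 0.83 [0.308 0.473 0.102]
teapot_mid pt [174. 204.] 0.
[... 869 characters left out ...]
,
       [ 0.00000000e+00,  0.00000000e+00,  0.00000000e+00,
         1.00000000e+00]]), 'shot': 2}
teapot_mid pt [348. 199.] 0.78 [0.448 0.29  0.1  ]
teapot_mid pt [430. 192.] 0.6 [0.339 0.487 0.104]
teapot_mid box [323. 167. 372. 236.] 0.96
teapot_mid box [401. 165. 449. 228.] 0.89
warmer pt [172. 223.] 0.65 [ 0.63  -0.137  0.027]
warmer pt [165. 141.] 0.6 [ 0.251 -0.4    0.024]
warmer box [144. 202. 205. 240.] 0.63
warmer box [142. 126. 183. 150.] 0.56
smallpot_mid pt [282. 240.] 0.75 [0.626 0.166 0.075]
smallpot_mid box [264. 215. 300. 269.] 0.82
glass_center pt [244. 188.] 0.94 [ 0.46  -0.001  0.064]
glass_center box [324. 166. 373. 232.] 0.73
glass_center box [232. 171. 260. 203.] 0.64
```

View pics/top0.png

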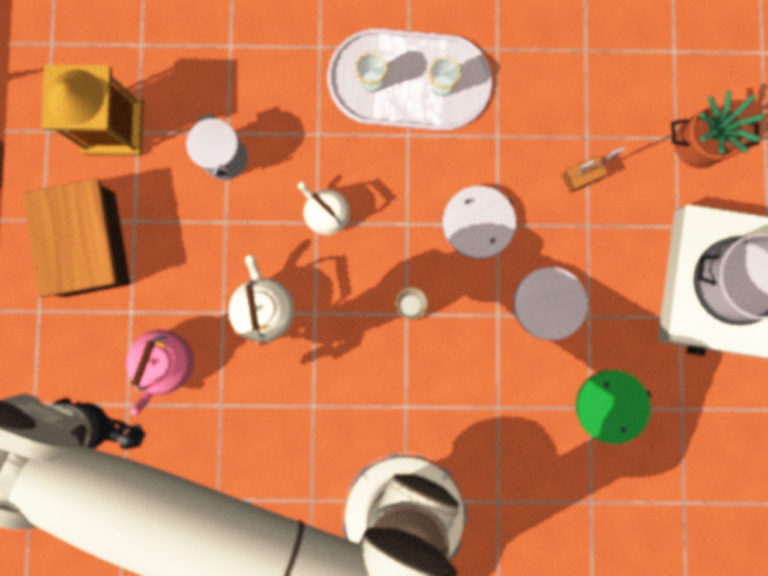

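View pics/scene0.png

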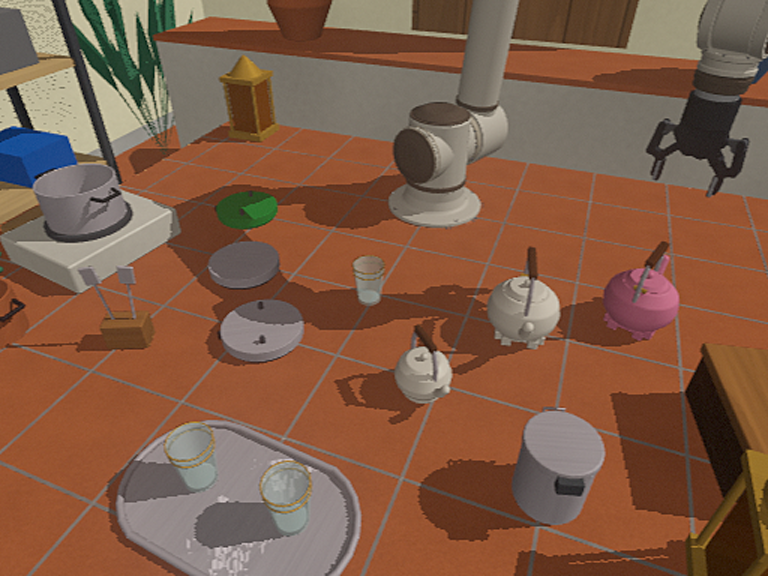

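The larger white pot is at top pixel (174,204), pegged steel base at (319,148). The rejected look-alikes are the pink pot (107,242), small pot (217,141), plain stand (367,202) and green pegged stand (408,271). I'll confirm this in a crop and measure.

```bash
python3 - <<'E'
from h import *
c=bot.camera('top'); P=cloud(c); I=c['color'].astype(int)
a=cv2.resize(c['color'][160:240,140:210],(700,800)); b=cv2.resize(c['color'][115:180,285:355],(700,650))
save(np.hstack([cv2.resize(a,(390,446)),cv2.resize(b,(400,446))]),'pics/crop.png')
f=192/np.tan(np.radians(c['fov_y'])/2)
# handle
m=np.zeros(I.shape[:2],bool); m[160:240,140:210]=1
h=m&(P[...,2]>.13)
print('high pts n',h.sum(), np.round(P[h].max(0),3),np.round(P[h].min(0),3))
hd=m&(I.sum(-1)<240)&(P[...,2]>.14); Q=P[hd]; print('bar',hd.sum(),np.round(Q.mean(0),4),np.round(np.median(Q[:,2]),4))
r=cv2.minAreaRect(Q[:,:2].astype(np.float32)); print(r)
u,s,v=np.linalg.svd(Q[:,:2]-Q[:,:2].mean(0)); print('dir',np.degrees(np.arctan2(v[0,1],v[0,0])), s)
# body
bd=m&(P[...,2]>.03)&(P[...,2]<.13); print('body circ',cv2.minEnclosingCircle(P[bd][:,:2].astype(np.float32)))
# warmer
m[:]=0; m[115:180,285:355]=1
w=m&(P[...,2]>.018)&(P[...,2]<.06); Q=P[w]; print('warmer circ',cv2.minEnclosingCircle(Q[:,:2].astype(np.float32)),'z',np.median(Q[:,2]),'mid',(Q.max(0)+Q.min(0))/2, Q.mean(0))
inner=np.linalg.norm(P[...,:2]-Q.mean(0)[:2],axis=-1)<.065
k=(w&inner&(I.sum(-1)<270)).astype(np.uint8); n,l,st,ce=cv2.connectedComponentsWithStats(k)
for i in range(1,n): print('dark',st[i,4],ce[i],ray(c,ce[i],.037))
floor=P[(P[...,2]<.01)]; print('floor',np.median(floor[:,2]))
E
```

```text
high pts n 187 [0.466 0.301 0.167] [0.364 0.276 0.132]
bar 60 [0.4157 0.2887 0.1616] 0.1616
((0.4158496558666229, 0.28879135847091675), (0.07957053184509277, 0.005924450699239969), 10.555739402770996)
dir -169.90253188258333 [0.18621449 0.01358555]
body circ ((0.4360056221485138, 0.29392367601394653), 0.08484498411417007)
warmer circ ((0.6043626070022583, -0.151618093252182), 0.07706714421510696) z 0.027076598529617968 mid [ 0.60293589 -0.14990152  0.03105649] [ 0.60302046 -0.14976734  0.02708971]
dark 1 [328. 160.] [ 0.56193524 -0.17447066  0.037     ]
floor -0.0007870506040739134
```

View pics/crop.png

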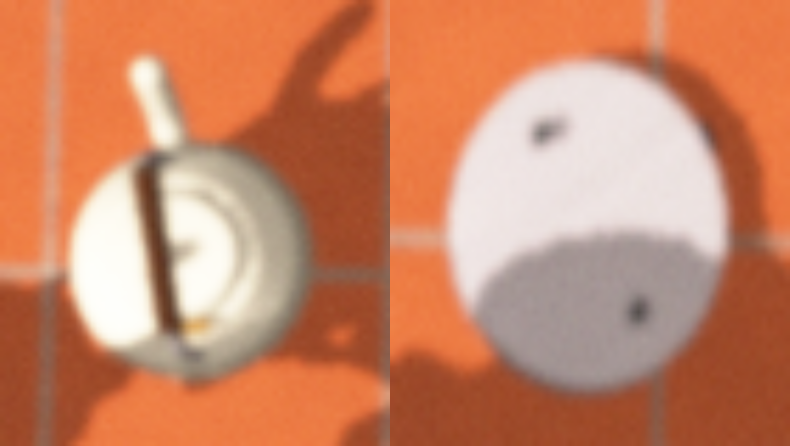

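The left crop shows the larger white pot with feet notches, its bar running at about 10°. The right crop shows two dark pegs on steel at crop pixels (545,130) and (637,312), a peg line of about 31°. Moving above the handle.

Emit:
{"api": "play_rows", "payload": {
  "targets": [
    {"grip": 0, "linear": [5, -5, 1], "delta_rot": [0, 0, 0.14]},
    {"grip": 0, "linear": [10, -10, 1], "delta_rot": [0, 0, 0.28]},
    {"grip": 0, "linear": [15, -15, 1], "delta_rot": [0, 0, 0.42]},
    {"grip": 0, "linear": [20.1, -20, 1], "delta_rot": [0, 0, 0.576]},
    {"grip": 0, "linear": [20.1, -21.7, 0], "delta_rot": [0, 0, 0.576]},
    {"grip": 0, "linear": [20.1, -21.7, 0], "delta_rot": [0, 0, 0.576]},
    {"grip": 0, "linear": [20.1, -21.7, 0], "delta_rot": [0, 0, 0.576]},
    {"grip": 0, "linear": [20.1, -21.7, 0], "delta_rot": [0, 0, 0.576]},
    {"grip": 0, "linear": [20.1, -21.7, 0], "delta_rot": [0, 0, 0.576]}
  ]
}}

```text
time: 1.85
ee_pos: [0.4159, 0.2896, 0.2314]
tcp_rot: [180.0, -0.0, -170.0]
wrist_force: [-0.1, 0.1, -0.1]
opening: 0.0853
grasp_force: 0.0
```

```bash
python3 - <<'E'
from h import *
o=bot.get_obs(); print(o['q'],o['ee_pos'],o['tcp_rot'],o['time'])
c=bot.camera('wrist'); P=cloud(c); I=c['color'].astype(int); save(c['color'],'pics/w1.png',1.2)
near=np.linalg.norm(P[...,:2]-[.416,.289],axis=-1)<.06
m=near&(P[...,2]>.15)&(P[...,2]<.175)&(I[...,0]-I[...,2]>15)
Q=P[m]; print(m.sum(),Q.mean(0),np.median(Q[:,2])); print(cv2.minAreaRect(Q[:,:2].astype(np.float32)))
E
```

```text
[ 3.48375101e+01 -9.64064934e-01  3.97798827e+00  9.49355914e+01
  2.31781255e-02  2.48845882e+01] [0.41585504 0.28957119 0.23140003] [ 1.79976255e+02 -3.89126847e-03 -1.70047076e+02] 1.85
2393 [0.41274292 0.29072376 0.16128424] 0.16146586994911596
((0.41549646854400635, 0.2910824120044708), (0.08536465466022491, 0.013827342540025711), 10.450185775756836)
```

View pics/w1.png

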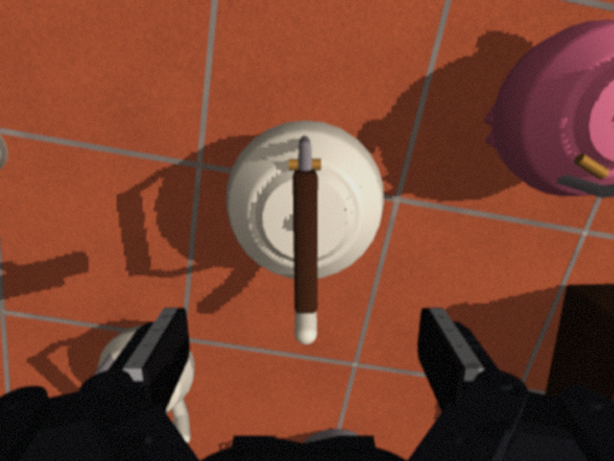

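The wrist view shows the bar lying along the finger centre plane at (305,240), 85 x 14 mm as specified. Descending and gripping.

Emit:
{"api": "play_rows", "payload": {
  "targets": [
    {"grip": 0, "linear": [0, 0.14, -3]},
    {"grip": 0, "linear": [0, 0.14, -6]},
    {"grip": 0, "linear": [0, 0.14, -8.5]},
    {"grip": 0, "linear": [0, 0.14, -9.5]},
    {"grip": 0, "linear": [0, 0.14, -9.5]},
    {"grip": 255, "linear": [0, 0.14, -9.5]},
    {"grip": 255, "linear": [0, 0.14, -9.5]},
    {"grip": 255, "linear": [0, 0.14, -9.5]},
    {"grip": 255, "linear": [0, 0.14, -9.5]},
    {"grip": 255, "linear": [0, 0.14, -9.5]}
  ],
  "force": 70
}}

```text
validation failed for argument at $.ta...
```

Emit:
{"api": "play_rows", "payload": {
  "targets": [
    {"grip": 255, "linear": [0, 0, 0]},
    {"grip": 255, "linear": [0, 0, 0]},
    {"grip": 255, "linear": [0, 0, 0]},
    {"grip": 255, "linear": [0, 0, 0.5]},
    {"grip": 255, "linear": [0, 0, 1]},
    {"grip": 255, "linear": [0, 0, 1.5]},
    {"grip": 255, "linear": [0, 0, 1.5]}
  ]
}}

```text
validation failed for argument at $.ta...
```

Emit:
{"api": "play_rows", "payload": {
  "targets": [
    {"grip": 0, "linear": [0, 0.14, -3], "delta_rot": [0, 0, 0]},
    {"grip": 0, "linear": [0, 0.14, -6], "delta_rot": [0, 0, 0]},
    {"grip": 0, "linear": [0, 0.14, -8.5], "delta_rot": [0, 0, 0]},
    {"grip": 0, "linear": [0, 0.14, -9.5], "delta_rot": [0, 0, 0]},
    {"grip": 0, "linear": [0, 0.14, -9.5], "delta_rot": [0, 0, 0]},
    {"grip": 255, "linear": [0, 0.14, -9.5], "delta_rot": [0, 0, 0]},
    {"grip": 255, "linear": [0, 0.14, -9.5], "delta_rot": [0, 0, 0]},
    {"grip": 255, "linear": [0, 0.14, -9.5], "delta_rot": [0, 0, 0]},
    {"grip": 255, "linear": [0, 0.14, -9.5], "delta_rot": [0, 0, 0]},
    {"grip": 255, "linear": [0, 0.14, -9.5], "delta_rot": [0, 0, 0]}
  ],
  "force": 70
}}

```text
time: 2.9
ee_pos: [0.4163, 0.2908, 0.1368]
tcp_rot: [180.0, 0.0, -170.0]
wrist_force: [-3.0, 7.6, 21.1]
opening: 0.0131
grasp_force: 64.9
```

Emit:
{"api": "play_rows", "payload": {
  "targets": [
    {"grip": 255, "linear": [0, 0, 0], "delta_rot": [0, 0, 0]},
    {"grip": 255, "linear": [0, 0, 0], "delta_rot": [0, 0, 0]},
    {"grip": 255, "linear": [0, 0, 0.5], "delta_rot": [0, 0, 0]},
    {"grip": 255, "linear": [0, 0, 1], "delta_rot": [0, 0, 0]},
    {"grip": 255, "linear": [0, 0, 2], "delta_rot": [0, 0, 0]},
    {"grip": 255, "linear": [0, 0, 3], "delta_rot": [0, 0, 0]},
    {"grip": 255, "linear": [0, 0, 3], "delta_rot": [0, 0, 0]}
  ]
}}

```text
time: 3.6
ee_pos: [0.4167, 0.291, 0.1681]
tcp_rot: [179.9, 0.1, -170.0]
wrist_force: [-0.1, 0.3, -6.6]
opening: 0.013
grasp_force: 68.5
```

Emit:
{"api": "play_rows", "payload": {
  "targets": [
    {"grip": 255, "linear": [0, 0, 2], "delta_rot": [0, 0, 0]},
    {"grip": 255, "linear": [0, 0, 5], "delta_rot": [0, 0, 0]},
    {"grip": 255, "linear": [0, 0, 8], "delta_rot": [0, 0, 0]},
    {"grip": 255, "linear": [0, 0, 10.5], "delta_rot": [0, 0, 0]},
    {"grip": 255, "linear": [0, 0, 12], "delta_rot": [0, 0, 0]},
    {"grip": 255, "linear": [0.4, -1, 12], "delta_rot": [0, 0, 0.02]},
    {"grip": 255, "linear": [1.2, -3, 12], "delta_rot": [0, 0, 0.04]},
    {"grip": 255, "linear": [2.5, -6, 12], "delta_rot": [0, 0, 0.06]},
    {"grip": 255, "linear": [4, -9.5, 12], "delta_rot": [0, 0, 0.08]},
    {"grip": 255, "linear": [5.5, -13, 12], "delta_rot": [0, 0, 0.11]}
  ]
}}

```text
time: 4.6
ee_pos: [0.4714, 0.1595, 0.2863]
tcp_rot: [-180.0, 0.0, -163.6]
wrist_force: [0.8, 1.0, -6.7]
opening: 0.0129
grasp_force: 69.1
```

Emit:
{"api": "play_rows", "payload": {
  "targets": [
    {"grip": 255, "linear": [1.5, -3.5, 0], "delta_rot": [0, 0, 0.03]},
    {"grip": 255, "linear": [3, -7, 0], "delta_rot": [0, 0, 0.06]},
    {"grip": 255, "linear": [4.5, -10.5, 0], "delta_rot": [0, 0, 0.09]},
    {"grip": 255, "linear": [6, -14, 0], "delta_rot": [0, 0, 0.12]},
    {"grip": 255, "linear": [7.5, -17.5, 0], "delta_rot": [0, 0, 0.15]},
    {"grip": 255, "linear": [9, -21, 0], "delta_rot": [0, 0, 0.18]},
    {"grip": 255, "linear": [10.5, -24.5, 0], "delta_rot": [0, 0, 0.21]},
    {"grip": 255, "linear": [12, -28, 0], "delta_rot": [0, 0, 0.24]},
    {"grip": 255, "linear": [12.8, -30, 0], "delta_rot": [0, 0, 0.25]},
    {"grip": 255, "linear": [13.1, -31, 0], "delta_rot": [0, 0, 0.25]}
  ]
}}

```text
time: 5.6
ee_pos: [0.6025, -0.1514, 0.2852]
tcp_rot: [180.0, -0.1, -149.5]
wrist_force: [-0.3, 1.9, -6.8]
opening: 0.0126
grasp_force: 69.1
```

Emit:
{"api": "play_rows", "payload": {
  "targets": [
    {"grip": 255, "linear": [0, 0, 0], "delta_rot": [0, 0, 0]},
    {"grip": 255, "linear": [0, 0, 0], "delta_rot": [0, 0, 0]},
    {"grip": 255, "linear": [0, 0, 0], "delta_rot": [0, 0, 0]},
    {"grip": 255, "linear": [0, 0, 0], "delta_rot": [0, 0, 0]}
  ]
}}

```text
time: 6.0
ee_pos: [0.6019, -0.1483, 0.2868]
tcp_rot: [-180.0, 0.0, -149.3]
wrist_force: [0.9, -0.1, -6.4]
opening: 0.0127
grasp_force: 69.1
```

```bash
python3 - <<'E'
from h import *
o=bot.get_obs(); print(o['q'],o['ee_pos'],o['tcp_rot'],o['wrist_force'],o['torque'])
c=bot.camera('scene'); save(c['color'][90:290,90:340],'pics/s2.png',3)
c=bot.camera('wrist'); P=cloud(c); I=c['color'].astype(int); save(c['color'],'pics/w2.png',1.5)
e=o['ee_pos']
near=np.linalg.norm(P[...,:2]-e[:2],axis=-1)<.06
m=near&(P[...,2]>e[2]+.005)&(P[...,2]<e[2]+.04)&(I[...,0]-I[...,2]>15)
Q=P[m]; print(m.sum(),Q.mean(0)); print(cv2.minAreaRect(Q[:,:2].astype(np.float32)))
w=(P[...,2]>.02)&(P[...,2]<.05)&(np.linalg.norm(P[...,:2]-[.603,-.15],axis=-1)<.1)
Q=P[w]; print('warmer', w.sum(), np.median(Q[:,2]),Q.min(0),Q.max(0),cv2.minEnclosingCircle(Q[:,:2].astype(np.float32)))
k=(w&(I.sum(-1)<200)).astype(np.uint8); n,l,st,ce=cv2.connectedComponentsWithStats(k)
for i in range(1,n):
  if st[i,4]>10: print('dark',st[i,4],ce[i],ray(c,ce[i],.037),P[l==i].mean(0))
E
```

```text
[-1.38459018e+01  1.70346072e+01  3.03283026e+01  1.03259379e+02
  1.07191732e-02 -4.45215188e+01] [ 0.6019221  -0.14830275  0.28679637] [-1.79983581e+02  3.19833636e-02 -1.49324375e+02] [ 0.87236751 -0.11093554 -6.37282891] [ 0.00337905 -0.00596584 -0.02823591]
5824 [ 0.59625871 -0.15146518  0.31106958]
((0.5996984243392944, -0.14946462213993073), (0.08527497947216034, 0.040200166404247284), 11.90969181060791)
warmer 1492 0.02780651825541014 [ 0.52927282 -0.22267807  0.02103615] [ 0.60732831 -0.10960497  0.030882  ] ((0.57335364818573, -0.1662921905517578), 0.06564836949110031)
```

View pics/w2.png

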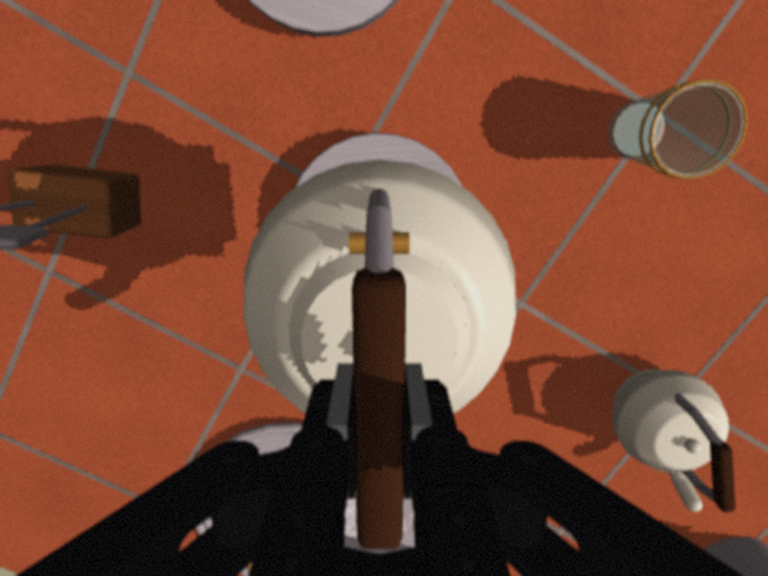

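View pics/s2.png

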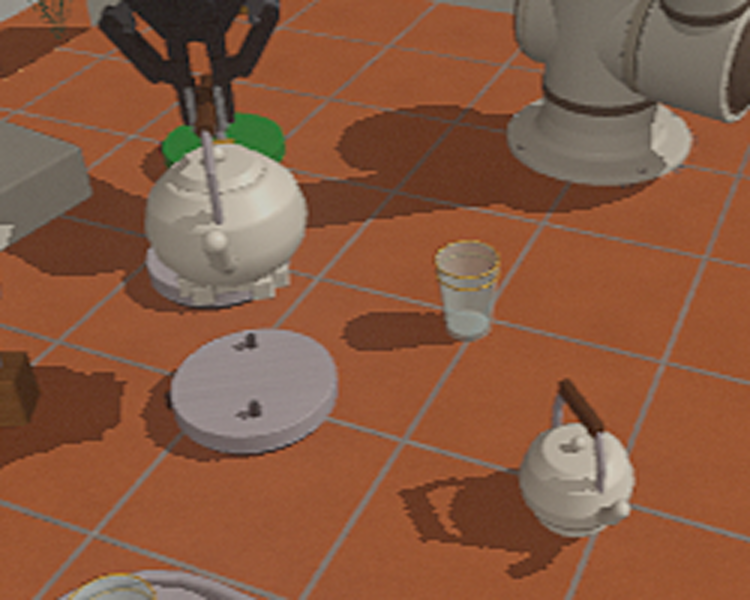

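The wrist view shows the bar held square at (378,400). The scene crop shows the pot upright above the base, with pegs at crop (249,342) and (254,409), and the glass and small pot untouched. Next is a final refinement of the base from this clear view.

```bash
python3 - <<'E'
from h import *
c=bot.camera('scene'); P=cloud(c); I=c['color'].astype(int)
w=(P[...,2]>.022)&(P[...,2]<.046)&(np.linalg.norm(P[...,:2]-[.603,-.15],axis=-1)<.1)
pl=w&(P[...,2]<.032); Q=P[pl]; print(np.median(Q[:,2]),cv2.minEnclosingCircle(Q[:,:2].astype(np.float32)),(Q.max(0)+Q.min(0))/2)
k=(w&(I.sum(-1)<220)&(np.linalg.norm(P[...,:2]-[.603,-.15],axis=-1)<.06)).astype(np.uint8); n,l,st,ce=cv2.connectedComponentsWithStats(k)
for i in range(1,n):
  if st[i,4]>4: print('dark',st[i],ce[i],ray(c,ce[i],.034),P[l==i].mean(0),P[l==i][:,2].max())
# pegs by height
for u,v in((173,204),(174.7,226)): print(ray(c,(u,v),.034))
# pot: axis from cloud (above .12, white), circle in band
b=(np.linalg.norm(P[...,:2]-[.602,-.148],axis=-1)<.12)&(P[...,2]>.155)&(P[...,2]<.27)&(I[...,2]>90)
from scipy.optimize import least_squares
Q=P[b]
for lo in(.18,.20,.22,.235):
  q=Q[(Q[:,2]>lo)&(Q[:,2]<lo+.012)]
  r=least_squares(lambda p:np.hypot(q[:,0]-p[0],q[:,1]-p[1])-p[2],[.6,-.15,.06],loss='soft_l1',f_scale=.002); print(lo,len(q),r.x)
# wrist: bar slope
c=bot.camera('wrist'); P=cloud(c); I=c['color'].astype(int)
e=bot.get_obs()['ee_pos'];print(e)
m=(np.linalg.norm(P[...,:2]-e[:2],axis=-1)<.06)&(P[...,2]>e[2]+.01)&(P[...,2]<e[2]+.04)&(I[...,0]-I[...,2]>20)
Q=P[m]; d=np.array([np.cos(.54),np.sin(.54)]); n=np.array([-d[1],d[0]]); s=(Q[:,:2]-e[:2])@d; t=(Q[:,:2]-e[:2])@n
k=np.abs(t)<.006; print('slope deg',np.degrees(np.polyfit(s[k],Q[k,2],1)[0]),s[k].min(),s[k].max(),'yaw off',np.degrees(np.polyfit(s[k],t[k],1)), 'z',np.median(Q[k,2]))
E
```

```text
0.02787346277888736 ((0.6049000024795532, -0.14838075637817383), 0.07665273547172546) [ 0.60505188 -0.14738818  0.02672799]
dark [172 201   3   5  11] [173.18181818 203.27272727] [ 0.56323733 -0.17351967  0.034     ] [ 0.5653882  -0.17187709  0.03614278] 0.041325374600104214
dark [173 224   4   5  15] [174.2 226.2] [ 0.64445502 -0.12082168  0.034     ] [ 0.64638663 -0.11931342  0.03619257] 0.04276403234971493
[ 0.56623575 -0.1722842   0.034     ]
[ 0.64330837 -0.11999865  0.034     ]
0.18 125 [ 0.59953493 -0.15010086  0.06372067]
0.2 215 [ 0.60242401 -0.14803201  0.06327167]
0.22 320 [ 0.60294924 -0.14772135  0.05720801]
0.235 427 [ 0.60516405 -0.14603562  0.04291864]
[ 0.60202037 -0.14892613  0.28651054]
slope deg 0.143302361589366 -0.04302662135717137 0.04231353499954104 yaw off [-0.03406341  0.0272958 ] z 0.31125152737449563
```

Emit:
{"api": "play_rows", "payload": {
  "targets": [
    {"grip": 255, "linear": [0.2, 0.05, -1], "delta_rot": [0, 0, 0.017]},
    {"grip": 255, "linear": [0.2, 0.05, -3], "delta_rot": [0, 0, 0.017]},
    {"grip": 255, "linear": [0.2, 0.05, -5], "delta_rot": [0, 0, 0.017]},
    {"grip": 255, "linear": [0.2, 0.05, -7], "delta_rot": [0, 0, 0.017]},
    {"grip": 255, "linear": [0.2, 0.05, -8.5], "delta_rot": [0, 0, 0.017]},
    {"grip": 255, "linear": [0.2, 0.05, -9.5], "delta_rot": [0, 0, 0.017]},
    {"grip": 255, "linear": [0.2, 0.05, -10], "delta_rot": [0, 0, 0.017]},
    {"grip": 255, "linear": [0.2, 0.05, -10.2], "delta_rot": [0, 0, 0.017]},
    {"grip": 255, "linear": [0.2, 0.05, -10.2], "delta_rot": [0, 0, 0.017]},
    {"grip": 255, "linear": [0.2, 0.05, -10.2], "delta_rot": [0, 0, 0.017]}
  ]
}}

```text
time: 7.2
ee_pos: [0.6044, -0.149, 0.1851]
tcp_rot: [-180.0, 0.1, -148.4]
wrist_force: [-0.8, 0.4, -5.6]
opening: 0.0125
grasp_force: 69.0
```

Emit:
{"api": "play_rows", "payload": {
  "targets": [
    {"grip": 255, "linear": [0, 0, -0.2], "delta_rot": [0, 0, 0]},
    {"grip": 255, "linear": [0, 0, -0.4], "delta_rot": [0, 0, 0]},
    {"grip": 255, "linear": [0, 0, -0.6], "delta_rot": [0, 0, 0]},
    {"grip": 255, "linear": [0, 0, -0.8], "delta_rot": [0, 0, 0]},
    {"grip": 255, "linear": [0, 0, -0.9], "delta_rot": [0, 0, 0]},
    {"grip": 255, "linear": [0, 0, -0.9], "delta_rot": [0, 0, 0]}
  ]
}}

```text
time: 7.8
ee_pos: [0.604, -0.1489, 0.175]
tcp_rot: [180.0, -0.0, -148.4]
wrist_force: [-0.4, 0.4, -6.5]
opening: 0.0129
grasp_force: 69.1
```

Emit:
{"api": "play_rows", "payload": {
  "targets": [
    {"grip": 255, "linear": [0, 0, -0.2], "delta_rot": [0, 0, 0]},
    {"grip": 255, "linear": [0, 0, -0.4], "delta_rot": [0, 0, 0]},
    {"grip": 255, "linear": [0, 0, -0.6], "delta_rot": [0, 0, 0]},
    {"grip": 255, "linear": [0, 0, -0.8], "delta_rot": [0, 0, 0]},
    {"grip": 255, "linear": [0, 0, -0.8], "delta_rot": [0, 0, 0]}
  ]
}}

```text
time: 8.3
ee_pos: [0.6039, -0.1489, 0.1668]
tcp_rot: [180.0, -0.0, -148.4]
wrist_force: [0.0, -0.0, -6.1]
opening: 0.0128
grasp_force: 69.0
```

Emit:
{"api": "play_rows", "payload": {
  "targets": [
    {"grip": 255, "linear": [0, 0, -0.1], "delta_rot": [0, 0, 0]},
    {"grip": 255, "linear": [0, 0, -0.2], "delta_rot": [0, 0, 0]},
    {"grip": 255, "linear": [0, 0, -0.2], "delta_rot": [0, 0, 0]}
  ]
}}

```text
time: 8.6
ee_pos: [0.6041, -0.1489, 0.1651]
tcp_rot: [180.0, -0.0, -148.4]
wrist_force: [-0.0, -1.1, -6.9]
opening: 0.0127
grasp_force: 69.1
```

Emit:
{"api": "play_rows", "payload": {
  "targets": [
    {"grip": 255, "linear": [0, 0, -0.1], "delta_rot": [0, 0, 0]},
    {"grip": 255, "linear": [0, 0, -0.1], "delta_rot": [0, 0, 0]},
    {"grip": 255, "linear": [0, 0, -0.1], "delta_rot": [0, 0, 0]}
  ]
}}

```text
time: 8.9
ee_pos: [0.6042, -0.1489, 0.1649]
tcp_rot: [-180.0, 0.0, -148.4]
wrist_force: [-2.0, 1.2, -0.6]
opening: 0.0128
grasp_force: 69.8
```

Contact came at TCP z = 0.1649, which matches floor grasp height plus 28 mm, so the pot is seated. Releasing.

Emit:
{"api": "play_rows", "payload": {
  "targets": [
    {"grip": 255, "linear": [0, 0, 0], "delta_rot": [0, 0, 0]},
    {"grip": 255, "linear": [0, 0, 0], "delta_rot": [0, 0, 0]},
    {"grip": 200, "linear": [0, 0, 0], "delta_rot": [0, 0, 0]},
    {"grip": 120, "linear": [0, 0, 0], "delta_rot": [0, 0, 0]},
    {"grip": 60, "linear": [0, 0, 0], "delta_rot": [0, 0, 0]},
    {"grip": 0, "linear": [0, 0, 0], "delta_rot": [0, 0, 0]},
    {"grip": 0, "linear": [0, 0, 0], "delta_rot": [0, 0, 0]},
    {"grip": 0, "linear": [0, 0, 0], "delta_rot": [0, 0, 0]},
    {"grip": 0, "linear": [0, 0, 0], "delta_rot": [0, 0, 0]}
  ],
  "force": 20
}}

```text
time: 9.8
ee_pos: [0.6041, -0.149, 0.1643]
tcp_rot: [-180.0, 0.0, -148.4]
wrist_force: [-0.4, -0.3, -1.4]
opening: 0.0854
grasp_force: 0.0
```

Emit:
{"api": "play_rows", "payload": {
  "targets": [
    {"grip": 0, "linear": [0, 0, 1], "delta_rot": [0, 0, 0]},
    {"grip": 0, "linear": [0, 0, 4], "delta_rot": [0, 0, 0]},
    {"grip": 0, "linear": [0, 0, 7], "delta_rot": [0, 0, 0]},
    {"grip": 0, "linear": [0, 0, 9], "delta_rot": [0, 0, 0]},
    {"grip": 0, "linear": [0, 0, 10], "delta_rot": [0, 0, 0]},
    {"grip": 0, "linear": [0, 0, 10], "delta_rot": [0, 0, 0]},
    {"grip": 0, "linear": [0, 0, 10], "delta_rot": [0, 0, 0]}
  ]
}}

```text
time: 10.5
ee_pos: [0.6041, -0.1489, 0.2634]
tcp_rot: [180.0, -0.0, -148.4]
wrist_force: [-0.8, 0.7, -0.2]
opening: 0.0855
grasp_force: 0.0
```

```bash
python3 - <<'E'
from h import *
c=bot.camera('scene'); save(c['color'][120:290,110:320],'pics/s3.png',3)
c=bot.camera('wrist'); P=cloud(c); I=c['color'].astype(int)
e=bot.get_obs()['ee_pos'];print(e)
m=(np.linalg.norm(P[...,:2]-e[:2],axis=-1)<.07)&(P[...,2]>.17)&(P[...,2]<.21)&(I[...,0]-I[...,2]>15)
Q=P[m]; print(m.sum(),cv2.minAreaRect(Q[:,:2].astype(np.float32)),'z',np.median(Q[:,2]),'expect .190')
s=(Q[:,:2]-Q[:,:2].mean(0))@[np.cos(.55),np.sin(.55)]; print('tilt',np.degrees(np.polyfit(s,Q[:,2],1)[0]))
E
```

```text
[ 0.60379567 -0.1488327   0.26284638]
2355 ((0.6022017002105713, -0.15004372596740723), (0.08865717053413391, 0.013943788595497608), 31.898717880249023) z 0.18946059662313144 expect .190
tilt 0.5607081731227274
```

View pics/s3.png

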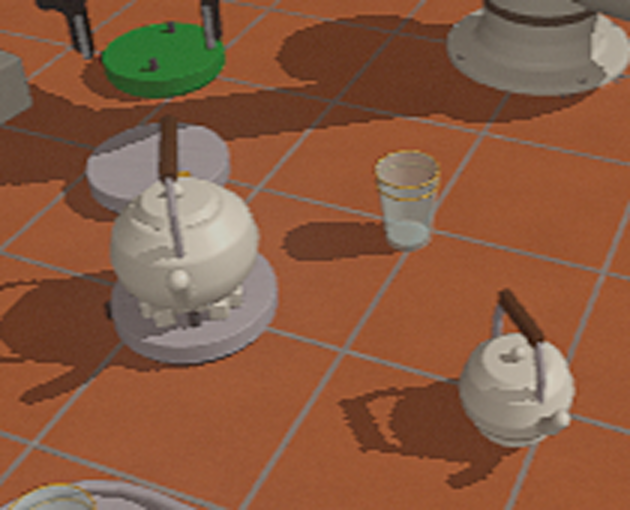

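The pot stands flat on the base with the peg in its notch at crop (195,318). The bar top is at 0.1895 m, and the glass and small pot have not moved. Handing in.

```bash
python3 -c "
from workcell import bot
print(bot.job_done())"
```

```text
the job is handed in; nothing more can be done
None
```

The larger teapot is seated upright on the two-pegged steel base and released, with the small pot and lone glass untouched; the job was handed in at about 10.6 s, and no verdict was returned.

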